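# Roll a carbon filter up the loading ramp of the fume extractor and start it

## Robot

A 6-joint arm with a two-finger parallel gripper is mounted at the origin on the work surface. World frame = base frame: x ahead of the robot, y to its left, z up, the work surface at z = 0. Lengths are in mm, angles in degrees, forces in N, time in s.
With the tool pointing down it reaches from about 300 to 850 mm from the base axis. Payload 4.2 kg.
Tool frame: the origin (TCP) lies at the very end of the fingers, on their centre line; the grasp point (between the pads) lies 19 mm behind it; x points along the fingers, y is the direction in which the jaws open and shut, and the axes are right-handed (so a half turn about x gives the same grasp; the last joint's range is limited). The gripper opens to 91 mm and grips with 3 to 60 N. Pads are 32 mm wide; open, the fingers measure 118 mm over their backs; the gripper's body (76 mm by 178 mm) begins 60 mm behind the grasp point.
Start: joints at [72.078, 18.312, 89.639, -0, 72.044, -1.146], TCP at [165.967, 550.544, 213.976] pointing down, gripper open.
Joint ranges: [-177.97, 177.97], [-48.28, 115.42], [12.27, 149.76], [-77.06, 257.06], [2.81, 150.46], [-146.56, 146.56]. Speed limits (degrees/s): [147.25, 147.25, 180, 180, 180, 180].

## Interface

Orientations are given as [roll, pitch, yaw] about the fixed x, y, z axes, in that order (R = Rz(yaw) Ry(pitch) Rx(roll)).
In Python, from workcell import sensors, grab_frame, job_done, finder gives the robot as it stands.
- The arm moves only by the tool play_rows, never from a script. Its argument "motion" is a list of rows, each a list of 5 numbers: the shift along the world's x, y, z in m, then the turn about the world's z in rad, then the opening, from 0 (shut) to 1 (fully open). In form: [[tx, ty, tz, roll, fingers], ...]. A call has exactly 8 rows; each row is the pose to reach, as a shift and turn from the pose commanded when the call began; what a row does not reach only later rows make up. A row lasts 1/12 s, in which the tool goes at most 41.7 mm and 7.16 degrees, less where a joint would pass 70% of its speed; a pose out of reach is approached as far as the arm can. A call with a gripper value outside its range is refused whole. The fingers move at their own pace and stop on an object; "squeeze" is the grip in N (left out, the last holds). Time passes only in rows, so rows that repeat a pose let the fingers close, or fill a call up. It gives the time, the measured TCP pose, the force and the opening at its end, in the units of the state.
- sensors.state(): the state, without advancing time (a new reading comes with each control period).
- grab_frame(name): name is "scene" or "top" or "wrist"; returns a dict with "img" (420x560x3 uint8, blue, green, red), "fx", "fy", "cx", "cy" (pixels), "rvec" (rotation vector, rad) and "tvec" (3), from world to camera coordinates, as OpenCV has them; the wrist camera has in their place "tool_from_camera" (4x4, takes a point from camera to tool coordinates, whose origin is the TCP and whose axes are the tool frame's). Camera axes: x right, y down, z forward; pixel columns grow to the right and rows downward; lengths in mm; the calibration is good to about 2 mm. A picture is of the moment at which its call begins: read the wrist's pose just before it. There is no depth.
- job_done(): hands the job in, once; it reports no verdict.
Trained networks look in a picture, given as the dict that the camera call returned (one of the last four; its "shot" number tells which), for a name from the list of things; names that differ only in an ending like _2 or _b are one class to them, and where a whole thing is asked for, a point or a joint stands for the part that bears it (a point fixed in the world has none). Each returns a list of dicts, best first, with "conf" (0 to 1); they miss things now and then, are a little off and sometimes report something else, mostly with a low value. They report only what shows in the picture. A call takes as long as a camera call. They do not tell look-alikes from the thing itself.
- finder.spot_in(picture, label): "point" ([column, row] in pixels, amid what is visible of it).
- finder.spot_point(picture, label): "point" ([column, row] in pixels: a listed point, or the origin of a listed thing).
The state is a dict: "time_s": time; "qpos": joint angles; "qvel": joint speeds; "effort": joint torques, N m; "ee_pos": TCP position; "ee_rot": TCP orientation; "force": force on the tool from outside, world axes, zero at the start; "torque": the same for the moment, N m; "gripper_width": finger opening in mm.
Only numpy, scipy, OpenCV 4.12 (cv2) and the standard library are available. Lean on these libraries where they do the work, as an engineer would, in place of code of your own. Each camera call takes 0.05 s, during which the arm holds its last target.

## Task

Push the blue filter cartridge that lies at the foot of the loading ramp up the ramp with the fingertips, slowly and under control so that it never rolls back or runs ahead, until it drops into the pocket at the top against the green stop. Only once it is seated there, press the green start button fully down and let it go, leaving the red button alone. Do not lift the cartridge off the ramp, and leave everything else on the table where it is.

Things in the scene. Friction and masses are not known exactly. Their poses are not given: they have to be found in the camera images.
- cartridge: Filter cartridge to push: smooth blue cylinder with white end bands and fine black slits, 56 mm in diameter, 100 mm long, about 0.25 kg, free to roll. Origin at its centre; its y axis is the cylinder's axis and lies across the ramp; x and z turn as it rolls. It starts across the foot of the ramp, against the low yellow lip, its centre 44 mm above the table.
- ramp: Fixed loading ramp: cream cheeks, aluminium deck, green stop plate at the top end. Origin at table level; x points level and uphill (from yellow lip to green stop), y across, z up. Spans x -156 to +112 mm, 116 mm wide. The deck rises from z = 14 mm at x = -150 mm to its top edge at x = 48, z = 42 mm. Cheeks are 104 mm apart inside, 14 mm high above the deck. Stop face at x = 96 mm, top at z = 92 mm.
- deck: The ramp's sloping aluminium deck, rising at 0.14 rad (8 degrees). Origin on its surface, mid-width, at the low end, at the inner face of the yellow lip (8 mm high, 6 mm thick). x points up the slope, y across, z square to the surface. The deck is 200 mm long to its top edge. The centre of the cartridge starts at x = 20, z = 28 mm here.
- seat (a point): Where the centre of the seated cartridge must be: 64 mm above the table, 28 mm above the floor of the pocket, 29 mm before the stop face, mid-width; axes as ramp. The level pocket is 48 mm long and 6 mm lower than the deck's top edge: the cartridge drops in by itself once its centre passes that edge, and cannot roll back out.
- control_box: Fixed grey box, 150 mm (x) by 80 mm (y) by 45 mm high, with a green start button at x = +36 mm and a red stop button at x = -36 mm on its top. Origin at the centre of its underside.
- start_button_top (a point): Centre of the top face of the round green start button (32 mm in diameter, in a black collar 48 mm in diameter), 67 mm above the table; it moves down with the button.
- start_button (a joint): Travel of the green start button in m: 0 up, 0.006 fully down; a spring needs about 5 N fully down and returns it.
- stop_button (a joint): Travel of the red stop button in m: 0 up, 0.006 fully down; same spring. To be left alone.
- basket: Bystander: black tray of purple and pink cassettes, 150 by 80 mm, 43 mm high. Origin at the centre of its underside.
- amber_jar: Bystander: amber jar with black cap, 60 mm in diameter, 85 mm high. Origin at the centre of its underside.
- white_pot: Bystander: white pot with yellow cap, 64 mm in diameter, 70 mm high. Origin at the centre of its underside.
- spare_cartridge: Bystander: a spare blue cartridge standing upright on the table, 56 mm in diameter, 100 mm high. Not the one to push. Origin at the centre of its underside.
- steel_bowl: Bystander: steel bowl, 100 mm in diameter, 40 mm high. Origin at the centre of its underside.
- slide_box: Bystander: orange slide box, 100 by 80 by 35 mm. Origin at the centre of its underside.
Not all that is in view belongs to the job. What is shaped like the control_box but turquoise is not meant. What is shaped like the cartridge but turquoise is not meant.

How it is judged (in metres and radians):
On the way, in this order (a step that is already met when the one before it is completed fails the run):
1. the cartridge lies at rest in the pocket against the stop (distance between cartridge and seat below 0.006 m and linear speed of cartridge below 0.03 m/s), for 0.2 s.
2. the green start button is pressed down (value of joint start_button above 0.0045 m), for 0.05 s.
At the end, for the whole second after the job is handed in: The cartridge lies at rest in the pocket at the top of the ramp, its centre within 6 mm of the seat point and its axis across the ramp within 0.1 rad, and the green button, pressed at least 4.5 mm after the cartridge was seated, is up again (under 1.5 mm) (distance between cartridge and seat below 0.006 m and linear speed of cartridge below 0.02 m/s and angle between the y axis of cartridge and the y axis of ramp, either way round below 0.1 rad and value of joint start_button below 0.0015 m); the robot touches nothing.
It fails at once if the cartridge rolls back or runs freely on the ramp (faster than 0.25 m/s) (linear speed of cartridge above 0.25 m/s and x of cartridge in the frame of deck between 0 and 0.19 m).
It fails at once if the cartridge is lifted more than 12 mm off the deck (z of cartridge in the frame of deck above 0.04 m).
It fails at once if the green button is pressed before the cartridge is seated (value of joint start_button above 0.003 m and distance between cartridge and seat above 0.012 m).
It fails at once if the red button is pressed (value of joint stop_button above 0.002 m).
It fails at once if a bystander is moved more than 20 mm (distance of any of basket, amber_jar, white_pot, spare_cartridge, steel_bowl, slide_box from where it was at the start of the episode above 0.02 m).
It also fails if it takes over 54 s, if anything falls off the work surface, if the arm or the gripper's body presses on something with over 40 N, if the wrist force passes 120 N, or if a joint passes its speed limit or range.

## Working session

There is one attempt and no reset: what is moved stays moved. The work goes in short steps, Python scripts to look and compute and a tool call to move; the robot and the scene stay as the last step left them, time stands still between calls to the robot, and variables do not carry over. Pictures are saved under pics/ and viewed, and the job is handed in when it is done.

Besides the shell and the picture viewer there is one more tool, called after "Emit:" as name(argument=value, ...), one argument or row to a line, values as JSON. play_rows: Moves the arm, as the interface text tells. Its arguments: {"type":"object","properties":{"motion":{"type":"array","items":{"type":"array","items":{"type":"number"}}},"squeeze":{"type":"number"}},"required":["motion"]}

```bash
mkdir -p pics
cat > h.py <<'E'
import numpy as np,cv2
from workcell import sensors, grab_frame, job_done, finder
def ray(f,p):
    R=cv2.Rodrigues(np.array(f['rvec'],float))[0];t=np.array(f['tvec'],float).ravel()
    d=R.T@np.array([(p[0]-f['cx'])/f['fx'],(p[1]-f['cy'])/f['fy'],1]);return -R.T@t,d
def atz(f,p,z):
    o,d=ray(f,p);return o+d*(z-o[2])/d[2]
def proj(f,P):
    K=np.array([[f['fx'],0,f['cx']],[0,f['fy'],f['cy']],[0,0,1]],float)
    return cv2.projectPoints(np.array(P,float).reshape(-1,3),np.array(f['rvec'],float),np.array(f['tvec'],float),K,None)[0].reshape(-1,2)
E
python3 - <<'E'
from h import *
print(sensors.state())
for n in ("scene","top"):
    f=grab_frame(n);cv2.imwrite(f'pics/{n}0.png',f['img']);print(n,ray(f,(280,210)))
    for l in ["cartridge","ramp","deck","seat","control_box","start_button_top"]:
        print(l,[(np.round(r['point']).tolist(),round(r['conf'],2)) for r in finder.spot_point(f,l)])
E
```

```text
{'time_s': 0.0, 'qpos': array([ 7.20787418e+01,  1.83505222e+01,  8.97048695e+01,  1.33803722e-03,
        7.20426940e+01, -1.14725787e+00]), 'qvel': array([-0.12525457,  0.07029098,  0.10138186, -0.07453631,  0.02686488,
       -0.14341789]), 'effort': array([-9.22303479e-04, -4.12457335e+01, -2.31975138e+01,  7.25967879e-02,
        4.58420464e-02, -1.27477792e-04]), 'ee_pos': array([165.79835509, 550.06828358, 213.1418962 ]), 'ee_rot': array([ -91.89032928,   89.90190602, -108.66474321]), 'force': array([-0.7348414 , -0.20360157,  0.80904819]), 'torque': array([ 0.00640264, -0.01616717, -0.01200415]), 'gripper_width': 91.34680528139819}
scene (array([1319.40090579,  277.91087281,  884.4699748 ]), array([-0.65607787, -0.26097718, -0.70818763]))
cartridge [([365.0, 180.0], 0.8), ([307.0, 173.0], 0.7), ([331.0, 208.0], 0.68)]
ramp [([306.0, 253.0], 0.96), ([393.0, 239.0], 0.43)]
deck [([338.0, 210.0], 0.87)]
seat [([291.0, 253.0], 0.65)]
control_box [([239.0, 222.0], 0.94), ([192.0, 195.0], 0.76), ([249.0, 170.0], 0.57)]
start_button_top [([185.0, 191.0], 0.64), ([231.0, 213.0], 0.64), ([245.0, 154.0], 0.42)]
top (array([ 429.23518384,  -22.01244239, 1084.71049912]), array([ 0.09621699, -0.00229627, -0.99537922]))
cartridge [([219.0, 287.0], 0.96), ([236.0, 227.0], 0.91), ([279.0, 278.0], 0.66)]
ramp [([249.0, 180.0], 0.97), ([426.0, 168.0], 0.17)]
deck []
seat [([254.0, 157.0], 0.89), ([184.0, 134.0], 0.43)]
control_box [([343.0, 276.0], 0.95), ([376.0, 203.0], 0.58), ([325.0, 195.0], 0.56)]
start_button_top [([325.0, 179.0], 0.68), ([347.0, 262.0], 0.61), ([384.0, 189.0], 0.54)]
```

View pics/scene0.png

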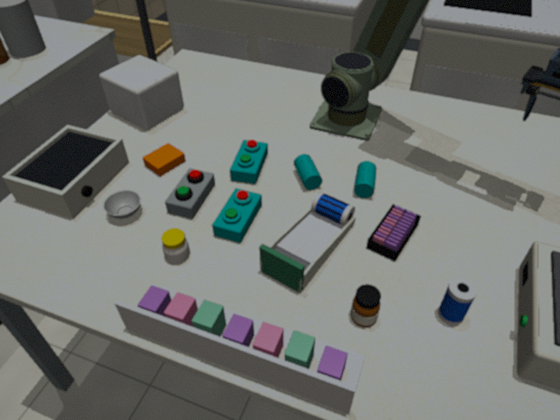

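View pics/top0.png

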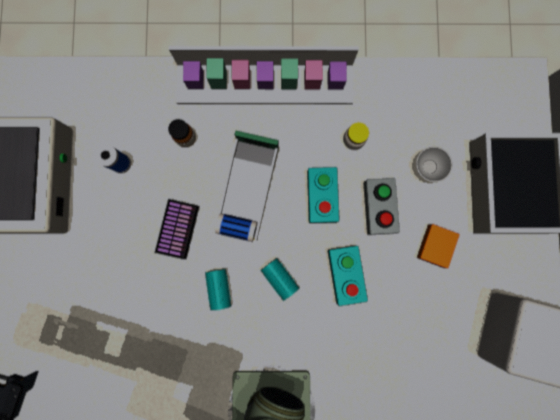

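The thing to push could be confused with these (top picture): blue lying cartridge (238,228), spare blue upright cartridge (115,160), and turquoise cylinders (218,289) and (280,279). Boxes: grey (381,205), turquoise (323,195) and (348,276). By the description I choose the blue one on the ramp and the grey box, and check both in a crop.

Run:
```python
from h import *
f=grab_frame("top");im=f['img']
a=cv2.resize(im[120:250,210:290],None,fx=4.6,fy=4.6,interpolation=cv2.INTER_CUBIC)
b=cv2.resize(im[165:245,355:410],None,fx=7.4,fy=7.4,interpolation=cv2.INTER_CUBIC)
h=min(a.shape[0],b.shape[0]);cv2.imwrite('pics/crop.png',np.hstack([a[:h],b[:h]]))
hsv=cv2.cvtColor(im,cv2.COLOR_BGR2HSV)
def cen(lo,hi,box):
    m=cv2.inRange(hsv,lo,hi);k=np.zeros_like(m);k[box[1]:box[3],box[0]:box[2]]=1;m*=k
    y,x=np.nonzero(m);return np.array([x.mean(),y.mean()]),len(x),m
g,n,_=cen((45,100,60),(80,255,255),(365,175,400,210));print('green',g,n,atz(f,g,67))
r,n,_=cen((0,150,80),(10,255,255),(365,205,405,235));print('red',r,n,atz(f,r,67))
c,n,m=cen((100,120,40),(130,255,255),(210,205,265,245));print('cart',c,n,atz(f,c,60),cv2.minAreaRect(cv2.findNonZero(m)))
s,n,m=cen((45,60,30),(90,255,255),(225,120,290,155));print('stop',s,n,atz(f,s,92),cv2.minAreaRect(cv2.findNonZero(m)))
for p,z in [((254,157),64),((249,180),0)]: print(atz(f,p,z))
print(f['fx'],atz(f,(381,205),45))
```

```text
green [383.81578947 191.20175439] 114 [ 577.37033608 -297.76570168   67.        ]
red [385.7394958  218.30252101] 119 [ 505.80750604 -301.06656499   67.        ]
cart [234.8488806  226.66604478] 536 [484.34651286  94.09422102  60.        ] ((234.74716186523438, 226.5955047607422), (28.856971740722656, 18.81324577331543), 12.994616508483887)
stop [256.16733068 137.86055777] 251 [713.35146672  37.54422186  92.        ] ((255.9706268310547, 138.61766052246094), (43.89894104003906, 7.518604278564453), 14.03624439239502)
[669.38674127  44.70118401  64.        ]
[618.72424107  62.53363758   0.        ]
390.57728113501287 [ 543.23187488 -295.25528581   45.        ]
```

View pics/crop.png

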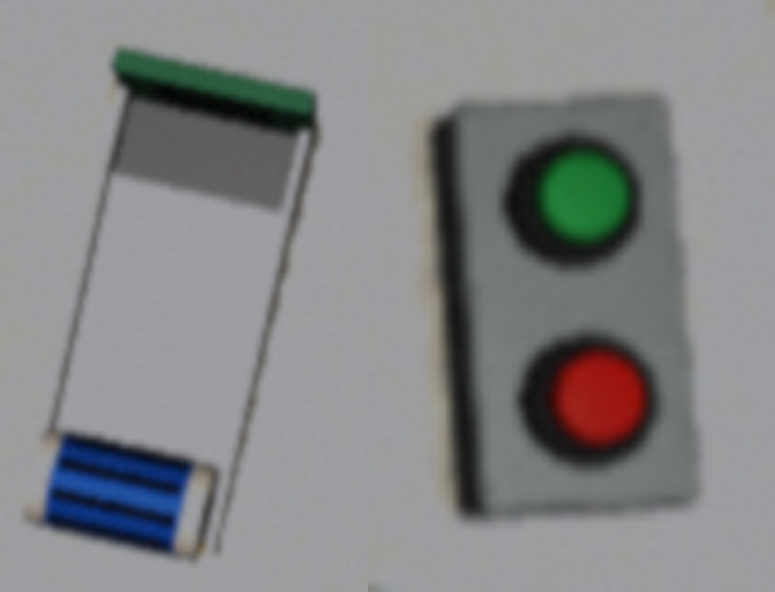

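Crop confirms it: the cartridge is blue with white bands on the cream ramp, stop at the top left. The right half shows the grey box, green at (384,191) and red at (386,218). Next I check the tool orientation and move over the ramp for the wrist camera.

Run:
```python
from h import *
from scipy.spatial.transform import Rotation as Ro
s=sensors.state();R=Ro.from_euler('xyz',s['ee_rot'],degrees=True).as_matrix();print(R.round(3))
w=grab_frame('wrist');print(np.round(w['tool_from_camera'],3),w['fx'])
```

```text
[[ 0.     0.289  0.957]
 [ 0.     0.957 -0.289]
 [-1.     0.     0.   ]]
[[ 1.00000e-03 -2.82000e-01  9.59000e-01 -1.70643e+02]
 [ 1.00000e+00  1.00000e-03 -0.00000e+00 -1.25000e-01]
 [-1.00000e-03  9.59000e-01  2.82000e-01 -8.05630e+01]
 [ 0.00000e+00  0.00000e+00  0.00000e+00  1.00000e+00]] 296.6983897409677
```

Emit:
play_rows(
  motion=[
    [0.025, -0.03, 0.02, 0, 1],
    [0.05, -0.06, 0.03, 0, 1],
    [0.075, -0.09, 0.04, 0, 1],
    [0.1, -0.12, 0.06, 0, 1],
    [0.125, -0.15, 0.07, 0, 1],
    [0.15, -0.18, 0.08, 0, 1],
    [0.175, -0.21, 0.09, 0, 1],
    [0.2, -0.24, 0.1, 0, 1],
  ],
)

```text
time_s: 1.47
ee_pos: [366.8, 308.9, 314.8]
ee_rot: [60.9, 89.9, 44.1]
force: [-0.2, 0.9, -0.1]
gripper_width: 91.1
```

Emit:
play_rows(
  motion=[
    [0.02, -0.03, 0, 0, 1],
    [0.04, -0.06, 0, 0, 1],
    [0.06, -0.09, 0, 0, 1],
    [0.08, -0.12, 0, 0, 1],
    [0.1, -0.15, 0, 0, 1],
    [0.12, -0.18, 0, 0, 1],
    [0.14, -0.21, 0, 0, 1],
    [0.16, -0.23, 0, 0, 1],
  ],
)

```text
time_s: 2.13
ee_pos: [526.6, 77.8, 314.3]
ee_rot: [-41.2, 90.0, -58.0]
force: [0.0, 0.2, 0.5]
gripper_width: 91.2
```

```bash
cat >> h.py <<'E'
from scipy.spatial.transform import Rotation as Ro
def wrist():
    s=sensors.state();f=grab_frame('wrist')
    T=np.eye(4);T[:3,:3]=Ro.from_euler('xyz',s['ee_rot'],degrees=True).as_matrix();T[:3,3]=s['ee_pos']
    C=np.linalg.inv(T@np.array(f['tool_from_camera']))
    f['rvec']=cv2.Rodrigues(C[:3,:3])[0].ravel();f['tvec']=C[:3,3];return f,s
E
python3 - <<'E'
from h import *
import pickle
f,s=wrist();pickle.dump(f,open('w1.pkl','wb'));cv2.imwrite('pics/w1.png',f['img']);print(s['ee_pos'],Ro.from_euler('xyz',s['ee_rot'],degrees=True).as_matrix().round(3))
for l in ["cartridge","ramp","deck","seat"]:
    print(l,[(np.round(r['point'],1).tolist(),round(r['conf'],2)) for r in finder.spot_point(f,l)])
E
```

```text
[526.60740465  77.79217034 314.25531495] [[ 0.     0.29   0.957]
 [-0.001  0.957 -0.29 ]
 [-1.    -0.001  0.001]]
cartridge [([182.6, 78.6], 0.85), ([289.0, 23.7], 0.85), ([292.1, 150.9], 0.77)]
ramp [([414.9, 263.4], 0.22)]
deck []
seat [([297.8, 230.3], 0.62), ([299.6, 283.9], 0.61)]
```

View pics/w1.png

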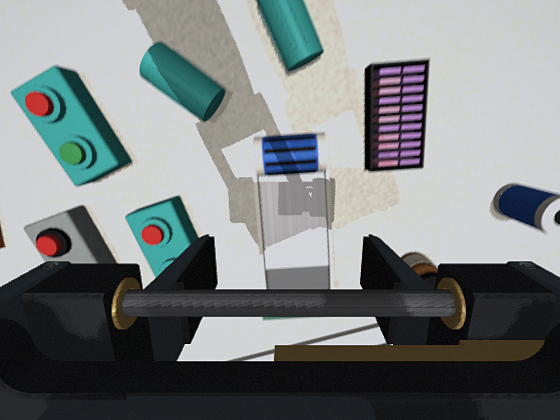

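Run:
```python
import cv2
i=cv2.imread('pics/w1.png')[120:295,235:355];cv2.imwrite('pics/w1c.png',cv2.resize(i,None,fx=3.4,fy=3.4,interpolation=cv2.INTER_CUBIC))
```

```text
(no output)
```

View pics/w1c.png

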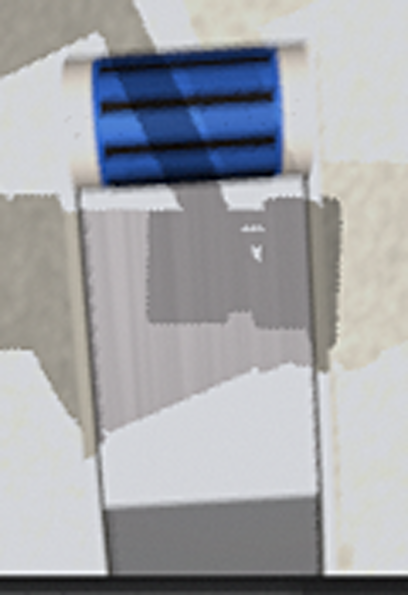

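Run:
```python
from h import *
import pickle
w=pickle.load(open('w1.pkl','rb'));t=grab_frame('top')
def v(f,p,z):return atz(f,p,z)[:2].round(1)
print('w edge R,L',v(w,(265.9,270),42),v(w,(328.5,265.3),42))
for z in (24,38): print('w low lines',z,v(w,(259.1,177.4),z),v(w,(325.6,174.4),z))
print('t edge L,R',v(t,(234.3,157.4),42),v(t,(270.9,165.7),42))
print('t stop L,R',v(t,(236.1,130.4),92),v(t,(278.5,140),92))
im=w['img'];hsv=cv2.cvtColor(im,cv2.COLOR_BGR2HSV);m=cv2.inRange(hsv,(100,120,40),(130,255,255));m[:,:250]=0;m[:,335:]=0;m[190:]=0;m[:125]=0
print('cart',cv2.minAreaRect(cv2.findNonZero(m)))
b=cv2.boxPoints(cv2.minAreaRect(cv2.findNonZero(m)));print([v(w,p,44) for p in b],v(w,b.mean(0),65))
```

```text
w edge R,L [654.6   0. ] [676.1 100.9]
w low lines 24 [508.1  35.2] [533.6 135.8]
w low lines 38 [506.3  37.2] [531.1 134.7]
t edge L,R [673.4  99.6] [6.506e+02 2.000e-01]
t stop L,R [733.1  89.8] [707.7 -20.4]
cart ((289.7936096191406, 153.39239501953125), (36.414512634277344, 54.96115493774414), 86.56636810302734)
[array([450.8,  59.6]), array([469.3, 136.3]), array([520.4, 125.7]), array([501.5,  46.2])] [483.4  92.5]
```

Measured: ramp yaw about -13.2°, deck top edge mid (664,50), seat about (682,46), cartridge centre about (490,91). The 200 mm deck length and the widths agree. I'll go behind the cartridge with the jaws half open across the ramp.

Emit:
play_rows(
  motion=[
    [-0.012, 0.003, -0.02, 0.01, 0.65],
    [-0.024, 0.007, -0.04, 0.02, 0.65],
    [-0.036, 0.01, -0.06, 0.03, 0.65],
    [-0.048, 0.013, -0.08, 0.04, 0.65],
    [-0.06, 0.016, -0.1, 0.05, 0.65],
    [-0.072, 0.02, -0.12, 0.06, 0.65],
    [-0.085, 0.023, -0.14, 0.063, 0.65],
    [-0.095, 0.026, -0.16, 0.063, 0.65],
  ],
)

```text
time_s: 3.1
ee_pos: [429.1, 107.7, 153.6]
ee_rot: [61.2, 90.0, 48.1]
force: [0.1, -0.6, 0.2]
gripper_width: 59.2
```

Emit:
play_rows(
  motion=[
    [0, 0, -0.02, 0, 0.65],
    [0, 0, -0.04, 0, 0.65],
    [0, 0, -0.06, 0, 0.65],
    [0, 0, -0.075, 0, 0.65],
    [0, 0, -0.09, 0, 0.65],
    [0, 0, -0.1, 0, 0.65],
    [0, 0, -0.1, 0, 0.65],
    [0, 0, -0.1, 0, 0.65],
  ],
)

```text
time_s: 3.77
ee_pos: [430.4, 107.3, 54.2]
ee_rot: [179.7, 90.0, 166.6]
force: [0.5, -0.4, -0.3]
gripper_width: 59.2
```

Run:
```python
from h import *
f,s=wrist();cv2.imwrite('pics/w2.png',f['img']);g=grab_frame('scene');cv2.imwrite('pics/s2.png',cv2.resize(g['img'][140:280,240:420],None,fx=4,fy=4,interpolation=cv2.INTER_CUBIC))
print(s['ee_pos'],Ro.from_euler('xyz',s['ee_rot'],degrees=True).as_matrix().round(3),s['force'],s['gripper_width'])
```

```text
[430.3963576  107.27995888  54.15403629] [[-0.     0.226  0.974]
 [ 0.     0.974 -0.226]
 [-1.     0.    -0.   ]] [ 0.54790559 -0.38502194 -0.31729959] 59.244837515812875
```

View pics/w2.png

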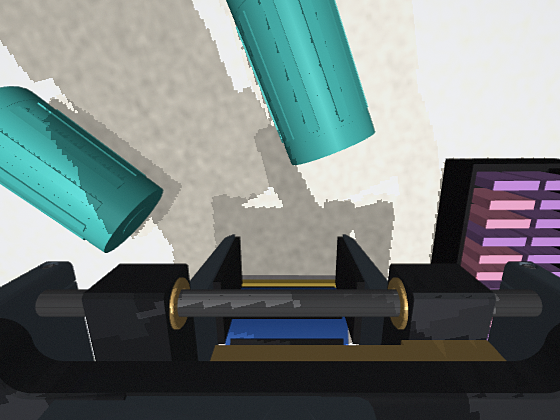

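View pics/s2.png

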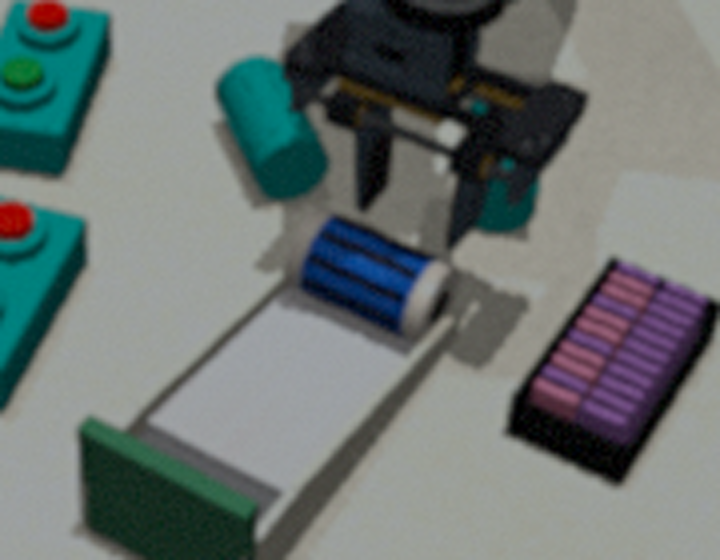

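The cartridge lies at the foot of the ramp, and both fingers are behind it (about 18 mm gap) and centred to 2.5 mm. I lower to push height and make gentle contact.

Emit:
play_rows(
  motion=[
    [0, -0.001, -0.007, 0, 0.65],
    [0, -0.002, -0.014, 0, 0.65],
    [0, -0.0025, -0.021, 0, 0.65],
    [0.003, -0.003, -0.021, 0, 0.65],
    [0.006, -0.004, -0.021, 0, 0.65],
    [0.009, -0.0045, -0.021, 0, 0.65],
    [0.011, -0.005, -0.021, 0, 0.65],
    [0.013, -0.0055, -0.021, 0, 0.65],
  ],
)

```text
time_s: 4.53
ee_pos: [443.5, 101.0, 33.0]
ee_rot: [-170.9, 89.9, 175.9]
force: [-2.9, 0.4, 1.9]
gripper_width: 59.2
```

Emit:
play_rows(
  motion=[
    [0.0015, -0.0003, 0, 0, 0.65],
    [0.003, -0.0007, 0, 0, 0.65],
    [0.0045, -0.001, 0, 0, 0.65],
    [0.006, -0.0014, 0, 0, 0.65],
    [0.0075, -0.0018, 0.001, 0, 0.65],
    [0.009, -0.0021, 0.001, 0, 0.65],
    [0.0105, -0.0025, 0.001, 0, 0.65],
    [0.012, -0.0028, 0.001, 0, 0.65],
  ],
)

```text
time_s: 5.2
ee_pos: [456.1, 98.2, 34.0]
ee_rot: [59.0, 90.0, 45.9]
force: [-1.9, 0.5, 1.9]
gripper_width: 59.2
```

Run:
```python
from h import *
f,s=wrist();cv2.imwrite('pics/w3.png',f['img']);g=grab_frame('scene');cv2.imwrite('pics/s3.png',cv2.resize(g['img'][140:280,240:420],None,fx=4,fy=4,interpolation=cv2.INTER_CUBIC))
print(s['ee_pos'],s['force'],s['gripper_width'])
```

```text
[456.13683075  98.21185771  34.01358223] [-1.86861128  0.49495312  1.85730243] 59.20966832635036
```

View pics/s3.png

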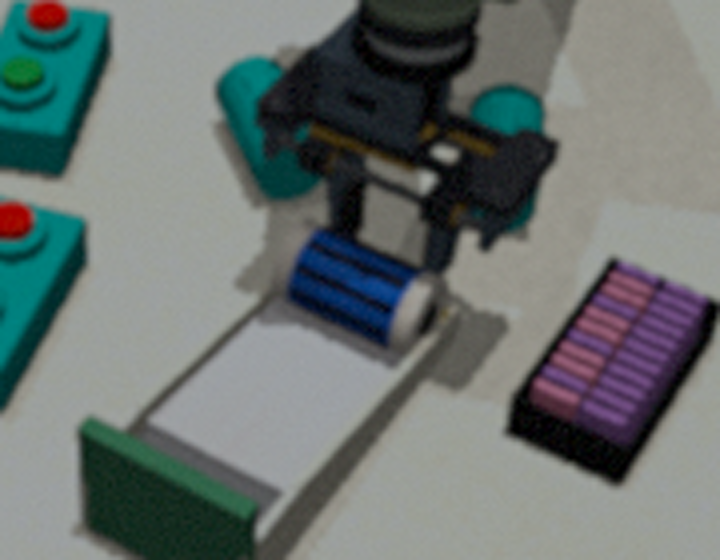

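Contact is made and the cartridge has moved up a little, square to the ramp. I push on at about 48 mm/s.

Emit:
play_rows(
  motion=[
    [0.003, -0.0007, 0.0004, 0, 0.65],
    [0.007, -0.0016, 0.001, 0, 0.65],
    [0.011, -0.0026, 0.0015, 0, 0.65],
    [0.015, -0.0035, 0.0021, 0, 0.65],
    [0.019, -0.0045, 0.0027, 0, 0.65],
    [0.023, -0.0054, 0.0033, 0, 0.65],
    [0.027, -0.0063, 0.0039, 0, 0.65],
    [0.031, -0.0073, 0.0045, 0, 0.65],
  ],
)

```text
time_s: 5.97
ee_pos: [487.5, 90.8, 38.5]
ee_rot: [77.6, 90.0, 64.4]
force: [-2.5, 1.3, 2.2]
gripper_width: 59.4
```

Emit:
play_rows(
  motion=[
    [0.004, -0.0009, 0.0006, 0, 0.65],
    [0.008, -0.0019, 0.0012, 0, 0.65],
    [0.012, -0.0028, 0.0017, 0, 0.65],
    [0.016, -0.0037, 0.0023, 0, 0.65],
    [0.02, -0.0047, 0.0029, 0, 0.65],
    [0.024, -0.0056, 0.0035, 0, 0.65],
    [0.028, -0.0066, 0.004, 0, 0.65],
    [0.032, -0.0075, 0.0046, 0, 0.65],
  ],
)

```text
time_s: 6.63
ee_pos: [519.4, 83.3, 43.1]
ee_rot: [92.7, 90.0, 79.5]
force: [-3.2, 0.3, 0.9]
gripper_width: 59.2
```

Run:
```python
from h import *
f,s=wrist();cv2.imwrite('pics/w4.png',f['img']);g=grab_frame('scene');cv2.imwrite('pics/s4.png',cv2.resize(g['img'][140:280,240:420],None,fx=4,fy=4,interpolation=cv2.INTER_CUBIC))
print(s['ee_pos'],s['force'],s['gripper_width'])
```

```text
[519.3591721   83.32351961  43.12111727] [-3.19323526  0.25054055  0.91657215] 59.22097922268434
```

View pics/s4.png

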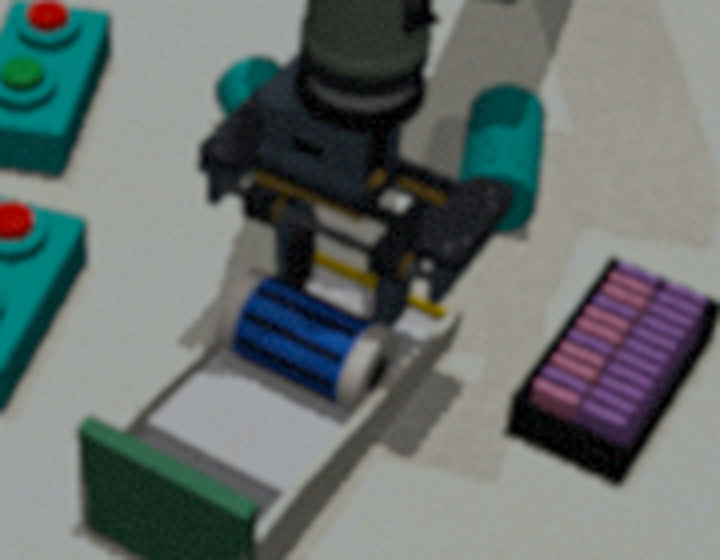

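It stays square, still sliding or rolling under control. Continue.

Emit:
play_rows(
  motion=[
    [0.004, -0.0009, 0.0006, 0, 0.65],
    [0.008, -0.0019, 0.0012, 0, 0.65],
    [0.012, -0.0028, 0.0017, 0, 0.65],
    [0.016, -0.0037, 0.0023, 0, 0.65],
    [0.02, -0.0047, 0.0029, 0, 0.65],
    [0.024, -0.0056, 0.0035, 0, 0.65],
    [0.028, -0.0066, 0.004, 0, 0.65],
    [0.032, -0.0075, 0.0046, 0, 0.65],
  ],
)

```text
time_s: 7.4
ee_pos: [551.4, 75.8, 47.7]
ee_rot: [120.2, 90.0, 107.0]
force: [-2.3, 0.4, 2.8]
gripper_width: 59.1
```

Emit:
play_rows(
  motion=[
    [0.004, -0.0009, 0.0006, 0, 0.65],
    [0.008, -0.0019, 0.0012, 0, 0.65],
    [0.012, -0.0028, 0.0017, 0, 0.65],
    [0.016, -0.0037, 0.0023, 0, 0.65],
    [0.02, -0.0047, 0.0029, 0, 0.65],
    [0.024, -0.0056, 0.0035, 0, 0.65],
    [0.028, -0.0066, 0.004, 0, 0.65],
    [0.032, -0.0075, 0.0046, 0, 0.65],
  ],
)

```text
time_s: 8.07
ee_pos: [583.4, 68.3, 52.3]
ee_rot: [97.4, 90.0, 84.2]
force: [-3.2, 0.5, 1.8]
gripper_width: 59.5
```

Run:
```python
from h import *
f,s=wrist();cv2.imwrite('pics/w5.png',f['img']);g=grab_frame('scene');cv2.imwrite('pics/s5.png',cv2.resize(g['img'][140:300,240:420],None,fx=4,fy=4,interpolation=cv2.INTER_CUBIC)[:600])
print(s['ee_pos'],s['force'],s['gripper_width'])
```

```text
[583.35766786  68.31512821  52.3220603 ] [-3.22695503  0.46428531  1.81158063] 59.5046310909061
```

View pics/s5.png

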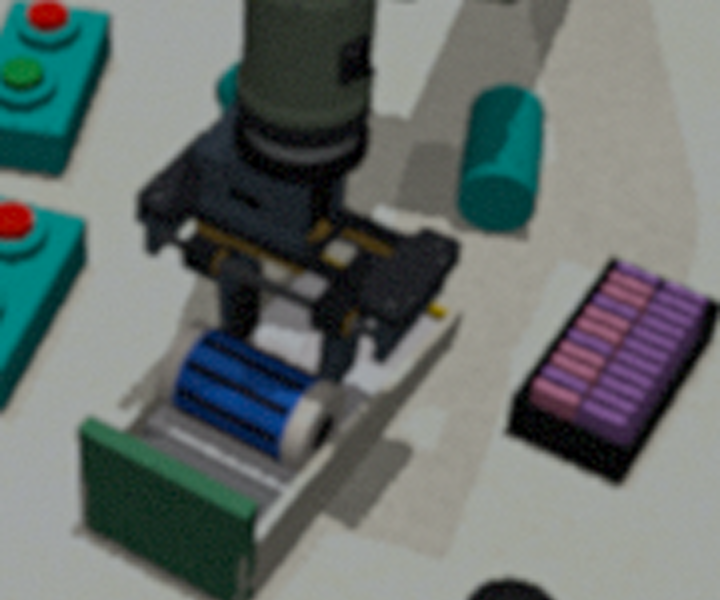

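Emit:
play_rows(
  motion=[
    [0.003, -0.0007, 0.0004, 0, 0.65],
    [0.006, -0.0014, 0.0009, 0, 0.65],
    [0.009, -0.0021, 0.0013, 0, 0.65],
    [0.012, -0.0028, 0.0017, 0, 0.65],
    [0.015, -0.0035, 0.0022, 0, 0.65],
    [0.018, -0.0042, 0.0026, 0, 0.65],
    [0.021, -0.0049, 0.003, 0, 0.65],
    [0.024, -0.0056, 0.0035, 0, 0.65],
  ],
)

```text
time_s: 8.83
ee_pos: [607.2, 62.8, 55.8]
ee_rot: [140.3, 90.0, 127.1]
force: [-3.0, 0.1, 2.2]
gripper_width: 59.2
```

Emit:
play_rows(
  motion=[
    [0.002, -0.0005, 0.0003, 0, 0.65],
    [0.004, -0.0009, 0.0006, 0, 0.65],
    [0.006, -0.0014, 0.0008, 0, 0.65],
    [0.008, -0.0019, 0.001, 0, 0.65],
    [0.01, -0.0023, 0.001, 0, 0.65],
    [0.012, -0.0028, 0.001, 0, 0.65],
    [0.014, -0.0033, 0.001, 0, 0.65],
    [0.016, -0.0037, 0.001, 0, 0.65],
  ],
)

```text
time_s: 9.5
ee_pos: [623.7, 59.0, 56.7]
ee_rot: [9.8, 89.9, -3.4]
force: [0.2, 0.0, 0.3]
gripper_width: 59.4
```

Run:
```python
from h import *
f,s=wrist();cv2.imwrite('pics/w6.png',f['img']);g=grab_frame('scene');cv2.imwrite('pics/s6.png',cv2.resize(g['img'][160:310,230:410],None,fx=4,fy=4,interpolation=cv2.INTER_CUBIC)[:600])
print(s['ee_pos'],s['force'],s['gripper_width'])
```

```text
[623.72434578  58.96499286  56.74939107] [0.24963078 0.03597202 0.30200578] 59.36978982300153
```

View pics/s6.png

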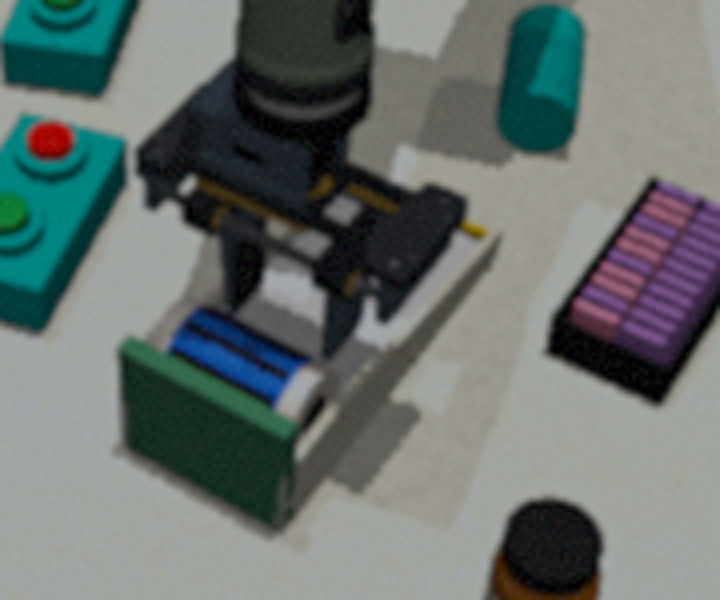

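Force dropped to zero and the cartridge appears to sit lower, against the stop. I retreat back and up, and check.

Emit:
play_rows(
  motion=[
    [-0.01, 0.0023, 0.0, 0, 0.65],
    [-0.02, 0.0047, 0.0, 0, 0.65],
    [-0.03, 0.007, 0.02, 0, 0.65],
    [-0.04, 0.009, 0.05, 0, 0.65],
    [-0.05, 0.012, 0.08, 0, 0.65],
    [-0.06, 0.014, 0.11, 0, 0.65],
    [-0.07, 0.016, 0.14, 0, 0.65],
    [-0.08, 0.018, 0.17, 0, 0.65],
  ],
)

```text
time_s: 10.27
ee_pos: [540.7, 77.4, 228.0]
ee_rot: [-171.0, 89.9, 175.8]
force: [0.1, -0.2, -1.3]
gripper_width: 59.7
```

Emit:
play_rows(
  motion=[
    [0, -0.03, 0.015, 0, 0],
    [0, -0.06, 0.03, 0, 0],
    [0, -0.09, 0.03, 0, 0],
    [0, -0.12, 0.03, 0, 0],
    [0, -0.15, 0.03, 0, 0],
    [0, -0.18, 0.03, 0, 0],
    [0, -0.21, 0.03, 0, 0],
    [0, -0.24, 0.03, 0, 0],
  ],
)

```text
time_s: 10.93
ee_pos: [541.5, -163.5, 256.6]
ee_rot: [156.1, 89.9, 142.9]
force: [1.4, 0.5, 0.3]
gripper_width: 8.8
```

Run:
```python
from h import *
f=grab_frame('top');g=grab_frame('scene')
a=cv2.resize(f['img'][120:240,190:290],None,fx=4,fy=4,interpolation=cv2.INTER_CUBIC);b=cv2.resize(g['img'][180:300,240:340],None,fx=4,fy=4,interpolation=cv2.INTER_CUBIC)
cv2.imwrite('pics/t7.png',np.hstack([a,b]))
hsv=cv2.cvtColor(f['img'],cv2.COLOR_BGR2HSV);m=cv2.inRange(hsv,(100,120,40),(130,255,255));m[:120]=0;m[200:]=0;m[:,:220]=0;m[:,290:]=0
p=cv2.findNonZero(m)
if p is not None:
    r=cv2.minAreaRect(p);print(r,atz(f,r[0],82))
for z in f,g: print([(np.round(r['point']).tolist(),round(r['conf'],2),atz(z,r['point'],64).round()) for r in finder.spot_point(z,'cartridge')])
print(sensors.state()['ee_pos'])
```

```text
((252.2579345703125, 151.84190368652344), (28.588186264038086, 20.653507232666016), 13.495734214782715) [678.8609788   48.15665249  82.        ]
[([253.0, 151.0], 0.89, array([685.,  47.,  64.])), ([278.0, 279.0], 0.67, array([349., -19.,  64.])), ([218.0, 290.0], 0.6, array([320., 135.,  64.]))]
[([291.0, 254.0], 0.94, array([683.,  51.,  64.])), ([366.0, 179.0], 0.93, array([365., 150.,  64.])), ([304.0, 175.0], 0.71, array([407., -13.,  64.]))]
[ 541.88746789 -162.61153156  256.41802124]
```

View pics/t7.png

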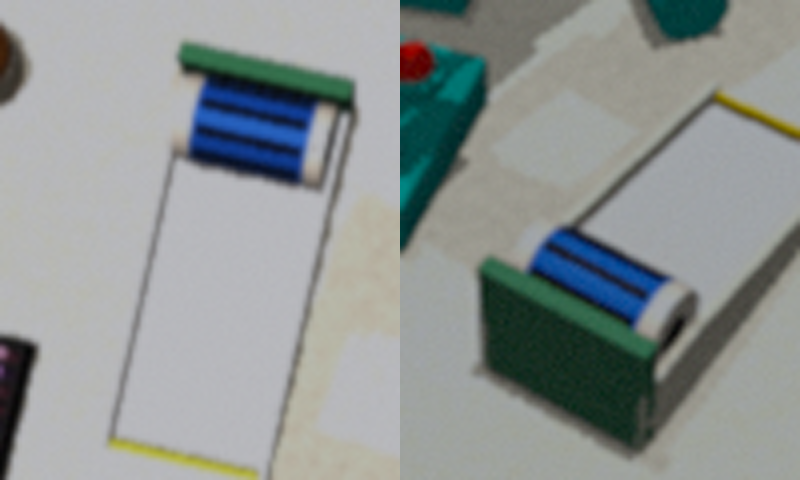

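The cartridge is seated: centre about (683,47) against the expected (682,46), square, touching the stop. Next I cross-check the green button with the scene camera while moving over it.

Run:
```python
from h import *
for n,box in (('scene',(165,165,205,215)),('top',(365,175,400,210))):
    f=grab_frame(n);hsv=cv2.cvtColor(f['img'],cv2.COLOR_BGR2HSV)
    for nm,lo,hi in (('g',(45,100,40),(80,255,255)),('r',(0,150,60),(10,255,255))):
        m=cv2.inRange(hsv,lo,hi);k=np.zeros_like(m);k[box[1]:box[3]+30*(nm=='r'),box[0]:box[2]+5]=1
        y,x=np.nonzero(m*k)
        if len(x): print(n,nm,x.mean(),y.mean(),len(x),atz(f,(x.mean(),y.mean()),66).round(1))
    if n=='scene': cv2.imwrite('pics/s8.png',cv2.resize(f['img'][150:240,150:270],None,fx=6,fy=6,interpolation=cv2.INTER_CUBIC))
```

```text
scene g 182.52475247524754 190.53465346534654 101 [ 585.5 -292.3   66. ]
scene r 194.5 173.875 80 [ 514.1 -295.7   66. ]
top r 385.2 219.38095238095238 105 [ 503.1 -299.9   66. ]
```

View pics/s8.png

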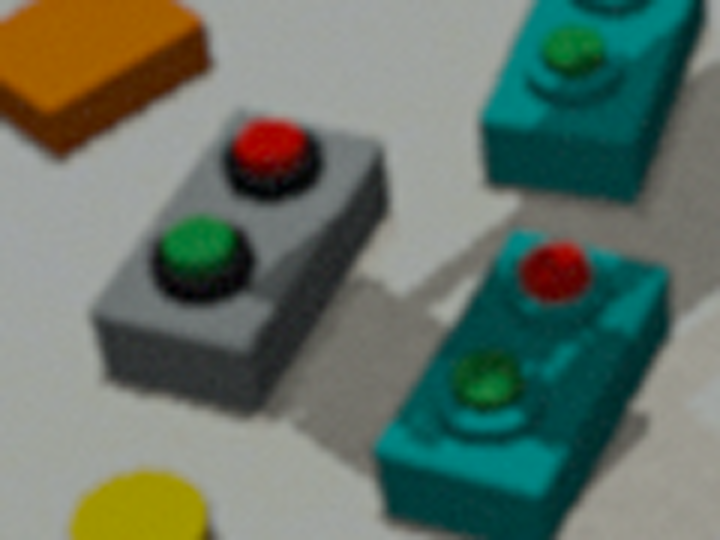

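Top gives (577,-298), scene (585,-292) (it sees the near side of the button too). I take a wrist view from beyond for a better value.

Emit:
play_rows(
  motion=[
    [0.014, -0.018, 0, 0, 0],
    [0.028, -0.035, 0, 0, 0],
    [0.042, -0.053, 0, 0, 0],
    [0.056, -0.07, 0, 0, 0],
    [0.07, -0.088, 0, 0, 0],
    [0.085, -0.105, 0, 0, 0],
    [0.1, -0.125, 0, 0, 0],
    [0.108, -0.137, 0, 0, 0],
  ],
)

```text
time_s: 11.9
ee_pos: [652.5, -299.7, 256.2]
ee_rot: [-32.2, 90.0, -45.2]
force: [-0.8, 0.1, 0.4]
gripper_width: 0.4
```

Emit:
play_rows(
  motion=[
    [0, 0, 0, 0, 0],
    [0, 0, 0, 0, 0],
    [0, 0, 0, 0, 0],
    [0, 0, 0, 0, 0],
    [0, 0, 0, 0, 0],
    [0, 0, 0, 0, 0],
    [0, 0, 0, 0, 0],
    [0, 0, 0, 0, 0],
  ],
)

```text
time_s: 12.57
ee_pos: [650.9, -299.6, 257.1]
ee_rot: [9.0, 90.0, -4.1]
force: [-0.4, -0.3, 0.2]
gripper_width: 0.4
```

Run:
```python
from h import *
f,s=wrist();cv2.imwrite('pics/w9.png',f['img']);print(s['ee_pos'],s['gripper_width'])
hsv=cv2.cvtColor(f['img'],cv2.COLOR_BGR2HSV)
for nm,lo,hi in (('g',(45,100,40),(75,255,255)),('r',(0,150,60),(10,255,255))):
    n,l,st,c=cv2.connectedComponentsWithStats(cv2.inRange(hsv,lo,hi))
    for i in range(1,n):
        if st[i,4]>60: print(nm,c[i].round(1),st[i],atz(f,c[i],66).round(1))
print([(r['point'],r['conf'],atz(f,r['point'],67).round(1)) for r in finder.spot_point(f,'start_button_top')])
```

```text
[ 650.85794792 -299.63014242  257.07255047] 0.42083203871790115
g [412.7 130.4] [399 118  28  27 573] [ 608.8 -140.3   66. ]
g [276.5 135.7] [264 123  26  27 570] [ 578.4 -297.3   66. ]
r [403.9  65.4] [389  51  30  30 675] [ 537.3 -142.1   66. ]
r [257.9  71.8] [244  57  29  31 682] [ 507.  -301.1   66. ]
[([273.6, 135.1], 0.87, array([ 577. , -300.4,   67. ]))]
```

View pics/w9.png

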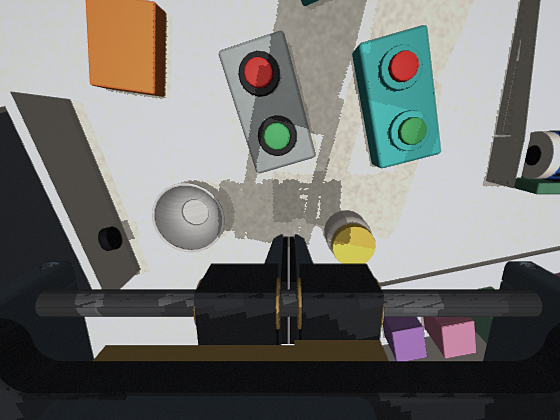

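The wrist view shows the grey box with green at (276,136), which gives (578,-297). This matches the top view. I move above it.

Emit:
play_rows(
  motion=[
    [-0.015, 0, 0, 0, 0],
    [-0.03, 0.001, -0.02, 0, 0],
    [-0.045, 0.001, -0.05, 0, 0],
    [-0.06, 0.002, -0.08, 0, 0],
    [-0.073, 0.002, -0.11, 0, 0],
    [-0.073, 0.002, -0.14, 0, 0],
    [-0.073, 0.002, -0.165, 0, 0],
    [-0.073, 0.002, -0.165, 0, 0],
  ],
)

```text
time_s: 13.33
ee_pos: [574.3, -296.2, 86.3]
ee_rot: [164.2, 89.4, 151.0]
force: [-1.5, 0.8, -1.1]
gripper_width: 0.4
```

Emit:
play_rows(
  motion=[
    [0, 0, 0, 0, 0],
    [0, 0, -0.004, 0, 0],
    [0, 0, -0.008, 0, 0],
    [0, 0, -0.012, 0, 0],
    [0, 0, -0.015, 0, 0],
    [0, 0, -0.018, 0, 0],
    [0, 0, -0.02, 0, 0],
    [0, 0, -0.02, 0, 0],
  ],
)

```text
time_s: 14.0
ee_pos: [577.8, -297.7, 71.3]
ee_rot: [158.6, 90.0, 145.5]
force: [-0.3, -0.3, -0.4]
gripper_width: 0.1
```

Emit:
play_rows(
  motion=[
    [0, 0, -0.003, 0, 0],
    [0, 0, -0.006, 0, 0],
    [0, 0, -0.008, 0, 0],
    [0, 0, -0.01, 0, 0],
    [0, 0, -0.0105, 0, 0],
    [0, 0, -0.011, 0, 0],
    [0, 0, -0.011, 0, 0],
    [0, 0, -0.011, 0, 0],
  ],
)

```text
time_s: 14.67
ee_pos: [578.3, -298.0, 61.3]
ee_rot: [-10.4, 89.9, -23.6]
force: [0.3, -0.6, 3.7]
gripper_width: 0.4
```

Emit:
play_rows(
  motion=[
    [0, 0, -0.0005, 0, 0],
    [0, 0, -0.001, 0, 0],
    [0, 0, -0.0015, 0, 0],
    [0, 0, -0.002, 0, 0],
    [0, 0, -0.0025, 0, 0],
    [0, 0, -0.0025, 0, 0],
    [0, 0, -0.0025, 0, 0],
    [0, 0, -0.0025, 0, 0],
  ],
)

```text
time_s: 15.33
ee_pos: [578.3, -298.1, 61.1]
ee_rot: [-13.1, 89.9, -26.3]
force: [-3.5, 1.8, 16.2]
gripper_width: 0.3
```

The button has bottomed out (16 N, tip at 61.1 mm = 67 - 6). I release and retreat.

Emit:
play_rows(
  motion=[
    [0, 0, 0.003, 0, 0],
    [0, 0, 0.006, 0, 0],
    [0, 0, 0.01, 0, 0],
    [0, 0, 0.02, 0, 0],
    [0, 0, 0.04, 0, 0],
    [0, 0, 0.07, 0, 0],
    [0, 0, 0.1, 0, 0],
    [0, 0, 0.13, 0, 0],
  ],
)

```text
time_s: 16.0
ee_pos: [577.3, -297.5, 189.1]
ee_rot: [162.7, 89.9, 149.6]
force: [0.9, 0.1, 0.5]
gripper_width: 0.2
```

Emit:
play_rows(
  motion=[
    [0, 0, 0.02, 0, 0],
    [0.02, 0, 0.04, 0, 0],
    [0.04, 0, 0.06, 0, 0],
    [0.06, 0, 0.06, 0, 0],
    [0.075, 0, 0.06, 0, 0],
    [0.075, 0, 0.06, 0, 0],
    [0.075, 0, 0.06, 0, 0],
    [0.075, 0, 0.06, 0, 0],
  ],
)

```text
time_s: 16.67
ee_pos: [651.9, -297.7, 247.6]
ee_rot: [174.0, 89.9, 160.8]
force: [0.1, 0.3, -0.1]
gripper_width: 0.2
```

Run:
```python
from h import *
f,s=wrist();t=grab_frame('top');g=grab_frame('scene')
print(s['ee_pos'],s['force'],s['time_s'])
z=lambda i,n:cv2.resize(i,(390,n),interpolation=cv2.INTER_CUBIC)
a=np.vstack([z(f['img'][40:190,200:330],300),z(t['img'][120:200,210:314],300)]);cv2.imwrite('pics/end.png',np.hstack([a,z(g['img'][110:310,150:280],600)]))
hsv=cv2.cvtColor(t['img'],cv2.COLOR_BGR2HSV);m=cv2.inRange(hsv,(100,120,40),(130,255,255));m[:120]=0;m[200:]=0;m[:,:220]=0;m[:,290:]=0
print(cv2.minAreaRect(cv2.findNonZero(m)))
```

```text
[ 651.88336566 -297.73141311  247.58136248] [ 0.11660793  0.32804132 -0.1476968 ] 16.6667
((252.29212951660156, 151.56739807128906), (28.557157516479492, 20.462217330932617), 12.994616508483887)
```

View pics/end.png

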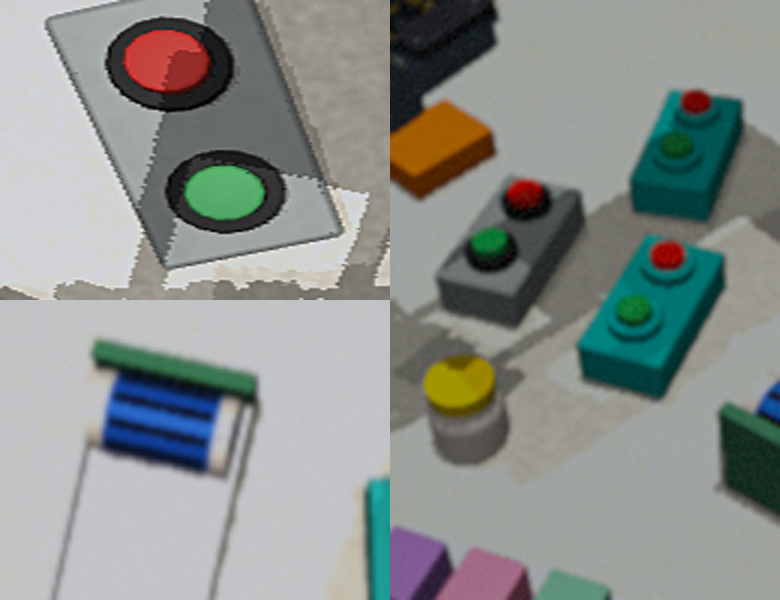

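The button is up again, the cartridge is still seated and square, and the arm is clear.

```bash
python3 -c "
from h import *
print(job_done())"
```

```text
the job is handed in; nothing more can be done
None
```

I pushed the blue cartridge up the ramp with two half-open fingertips at no more than about 50 mm/s. It stayed against the fingers until it dropped into the pocket. After checking that it was seated, I pressed the green button on the grey box and released it. I handed the job in at about 17 s.

**Cartridge:** the last top view shows it unmoved since it was seated, at about (683, 47) mm. My estimate of the seat is (682, 46). It is square to the ramp and against the stop.

**Button:** the tip stopped at 61.1 mm with 16 N, so the button reached its full 6 mm travel. It then looked up again in the pictures. I did not touch the red button.

**Other objects:** I touched nothing else, and those in view showed no sign of moving. I did not measure each one again.

**Disagreements:**
- The scene camera put the green button about 8 mm from where the top and wrist cameras did. Those two agreed, so I used their position.
- The network's first seat estimate was about 13 mm off the geometric one, and I used the geometric one.

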